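# Fetch the clay pot from among the tins

## Task

The blue clay pot is hemmed in by three taller tins: first move all three tins to stand fully on the grey mat, then lift the pot out and set it gently in the middle of the dark wooden plinth. Once the pot stands there, put every tin back in the middle of the coaster of its own colour. Keep the tins and pot upright, never let any of them drop, and do not disturb the toy cart.

Things in the scene. Friction and masses are not known exactly. Their poses are not given: they have to be found in the camera images.
- tin_red: red closed metal tin, a plain upright cylinder 50 mm in diameter and 85 mm tall, 0.14 to 0.28 kg, loose; starts on the red coaster. Origin at the centre of its underside, z up its axis
- tin_yellow: yellow closed metal tin, a plain upright cylinder 50 mm in diameter and 85 mm tall, 0.14 to 0.28 kg, loose; starts on the yellow coaster. Origin at the centre of its underside, z up its axis
- tin_green: green closed metal tin, a plain upright cylinder 50 mm in diameter and 85 mm tall, 0.14 to 0.28 kg, loose; starts on the green coaster. Origin at the centre of its underside, z up its axis
- coaster_red: red round flat coaster, 66 mm in diameter, 3 mm thick, fixed on a round black slate board (200 mm in diameter, 8 mm thick) on the table: its top is 11 mm above the table. Origin at the centre of its underside. The three coasters lie in a triangle, each about 58 mm from the middle of the board; which colour is where varies
- coaster_yellow: yellow round flat coaster, 66 mm in diameter, 3 mm thick, fixed on a round black slate board (200 mm in diameter, 8 mm thick) on the table: its top is 11 mm above the table. Origin at the centre of its underside. The three coasters lie in a triangle, each about 58 mm from the middle of the board; which colour is where varies
- coaster_green: green round flat coaster, 66 mm in diameter, 3 mm thick, fixed on a round black slate board (200 mm in diameter, 8 mm thick) on the table: its top is 11 mm above the table. Origin at the centre of its underside. The three coasters lie in a triangle, each about 58 mm from the middle of the board; which colour is where varies
- pot: small light blue open clay pot, round, 50 mm in diameter (47 at the foot, 48 at the rim), 40 mm tall, wall 5 mm, 0.1 to 0.16 kg, fragile, loose; starts on the slate board (8 mm above the table) in the middle of the three tins, about 8 mm from each. Origin at the centre of its underside, z up
- plinth: round dark wooden display plinth, 90 mm in diameter, 20 mm high, fixed to the table. Origin at the centre of its underside; the pot belongs in the middle of its flat top, 20 mm above the origin
- mat: grey rectangular mat, 280 mm (its x axis) by 140 mm (its y axis), 3 mm thick, fixed flat on the table: the side area. Origin at the centre of its underside
- cart: bystander: wooden toy cart with an orange cabin and red wheels, 90 mm long (its y axis), 62 mm wide, 58 mm tall, loose. Origin at the centre of its underside
Things that resemble listed ones, but are neither listed nor needed, are in the scene too. Of the things like the tin_green, leave any that is purple; of the rest the smaller one is meant.

How it is judged:
By the outcome, as a careful person would: the job done as asked, in the order asked, and still so for the second after the job is handed in, with the robot touching nothing.
It also fails if it takes over 136 s, if anything falls off the work surface, if the arm or the gripper's body presses on something with over 40 N, if the wrist force passes 120 N, or if a joint passes its speed limit or range.

## Robot

A 6-joint arm with a two-finger parallel gripper is mounted at the origin on the work surface. World frame = base frame: x ahead of the robot, y to its left, z up, the work surface at z = 0. Lengths are in m, angles in degrees, forces in N, time in s.
With the tool pointing down it reaches from about 0.25 to 0.725 m from the base axis. Payload 9.7 kg.
Tool frame: the origin (TCP) lies at the very end of the fingers, on their centre line; the grasp point (between the pads) lies grasp_offset behind it (grasp_offset is the distance from the TCP to the grasp point, in m); z points along the fingers, y is the line along which they close (so a half turn about z gives the same grasp; the last joint's range is limited). The gripper opens to 85 mm and grips with 20 to 120 N. Pads are 22 mm wide; open, the fingers measure 114 mm over their backs; the gripper's body (76 mm by 85 mm) begins 54 mm behind the grasp point. The pads swing forward as they close: fully open they stand 13 mm farther back than shut.
Start: joints at [65.89, 4.979, 10.078, 95.1, 0, 90], TCP at [0.225, 0.502, 0.231] pointing down, gripper open.
Joint ranges: [-179.16, 179.16], [-48.56, 103.87], [-65.8, 70.77], [-126.05, 130.52], [-82.76, 87.17], [-180, 180]. Speed limits (degrees/s): [127.2, 127.2, 147.25, 180, 180, 180].

## Interface

Orientations are given as [roll, pitch, yaw] about the fixed x, y, z axes, in that order (R = Rz(yaw) Ry(pitch) Rx(roll)).
In Python, from workcell import get_obs, camera, calibration, job_done, recognise, cut_out, mark_of, grasp_offset gives the robot as it stands.
- The arm moves only by the tool servo_tool, never from a script. Its argument "moves" is a list of rows, each a list of 3 entries, a list of its own where there are three numbers: the turn, a rotation vector about the tool's x, y, z in degrees, then the shift along the tool's x, y, z in m, then the opening in per cent of the stroke, from 0 (shut) to 100 (fully open). In form: [[[ax, ay, az], [x, y, z], claw], ...]. A call has 1 to 12 rows; each row shifts and turns the commanded pose from where the row before left it, along the tool's axes as they then stand; what a row does not reach is not made up. A row lasts 1/10 s, in which the tool goes at most 50 mm and 8.59 degrees, less where a joint would pass 70% of its speed; a pose out of reach is approached as far as the arm can. A call is refused whole if a number of a shift passes 0.05 or a number of a turn 8.59, either way. A call with a gripper value outside its range is refused whole. The fingers move at their own pace and stop on an object; "force" is the grip in N (left out, the last holds). Time passes only in rows, so rows that do not move let the fingers close. It gives the time, the measured TCP pose, the force, the opening and the grip force at its end, in the units of the state.
- get_obs(): the state, without advancing time (a new reading comes with each control period).
- camera(name): name is "scene" or "top"; returns (picture, depth): 420x560x3 uint8, red, green, blue; 420x560 float32, m along the optical axis (not along the pixel's ray), 0 where there is no reading.
- calibration(name): a dict with "camera_matrix" (3x3 intrinsics, pixels), "R" (3x3) and "t" (3): a world point X has camera coordinates R X + t. Camera axes: x right, y down, z forward; pixel columns grow to the right and rows downward; lengths in m; the calibration is good to about 2 mm. A picture is of the moment at which its call begins. calibration takes no time and is no camera call.
- job_done(): hands the job in; it is judged then, once.
Trained networks look in the newest picture that a camera, given by its name, has taken for a name from the list of things; names that differ only in an ending like _2 or _b are one class to them, and where a whole thing is asked for, a point or a joint stands for the part that bears it (a point fixed in the world has none). Each returns a list of dicts, best first, with "score" (0 to 1); they miss things now and then, are a little off and sometimes report something else, mostly with a low value. They report only what shows in the picture. A call takes as long as a camera call. They do not tell look-alikes from the thing itself.
- recognise(name, camera): "xyz" ([x, y, z] in m, in the coordinates of the camera as it stood for that picture, good to about 4 mm: the middle of the surface that is visible of it).
- cut_out(name, camera): "mask" (420x560 bool, what is visible of it).
- mark_of(name, camera): "xyz" ([x, y, z] in m, in the coordinates of the camera as it stood for that picture, good to about 4 mm: a listed point, or the origin of a listed thing).
The state is a dict: "time": time; "q": joint angles; "qd": joint speeds; "joint_efforts": joint torques, N m; "ee_pos": TCP position; "tcp_rot": TCP orientation; "wrist_force": force on the tool from outside, world axes, zero at the start; "torque": the same for the moment, N m; "opening": finger opening in m; "grasp_force": force on a finger pad.
Only numpy, scipy, OpenCV 4.12 (cv2) and the standard library are available. Lean on these libraries where they do the work, as an engineer would, in place of code of your own. Each camera call takes 0.05 s, during which the arm holds its last target. There are 200 camera calls.

## Working session

There is one attempt and no reset: what is moved stays moved. The work goes in short steps, Python scripts to look and compute and a tool call to move; the robot and the scene stay as the last step left them, time stands still between calls to the robot, and variables do not carry over. Pictures are saved under pics/ and viewed, at most 14 in all, crops included, and the job is handed in when it is done.

Besides the shell and the picture viewer there is one more tool, called by a JSON object that holds its "fn" and its "kwargs", one argument or row to a line. servo_tool: Moves the arm, as the interface text tells. Its arguments: {"type":"object","properties":{"moves":{"type":"array"},"force":{"type":"number"}},"required":["moves"]}

```bash
ls; mkdir -p pics; python3 - <<'E'
from workcell import *
import cv2,numpy as np
o=get_obs();print(o['time'],o['ee_pos'],o['tcp_rot'],o['opening'],grasp_offset)
for n in("scene","top"):
    p,d=camera(n);cv2.imwrite(f"pics/{n}0.png",p[:,:,::-1])
    c=calibration(n);print(n,c)
E
```

```text
pics
0.0 [0.22456312 0.50184983 0.2305685 ] [-1.79926045e+02 -2.25171745e-03  1.55890939e+02] 0.08525502929546633 0.0187
scene {'camera_matrix': array([[453.74805463,   0.        , 284.51185845],
       [  0.        , 453.74805463, 208.52115532],
       [  0.        ,   0.        ,   1.        ]]), 'R': array([[-0.37025651,  0.92887357,  0.01019815],
       [ 0.77100558,  0.31341546, -0.55436554],
       [-0.51813176, -0.19739462, -0.83221082]]), 't': array([ 0.21368275, -0.3428473 ,  1.15390242])}
top {'camera_matrix': array([[468.5167479 ,   0.        , 274.49765674],
       [  0.        , 468.5167479 , 204.10490115],
       [  0.        ,   0.        ,   1.        ]]), 'R': array([[-0.11218194, -0.99368711,  0.0010683 ],
       [-0.96653175,  0.1088665 , -0.23230253],
       [ 0.23071973, -0.0270927 , -0.97264299]]), 't': array([0.02938315, 0.50966622, 1.12409626])}
```

View pics/scene0.png

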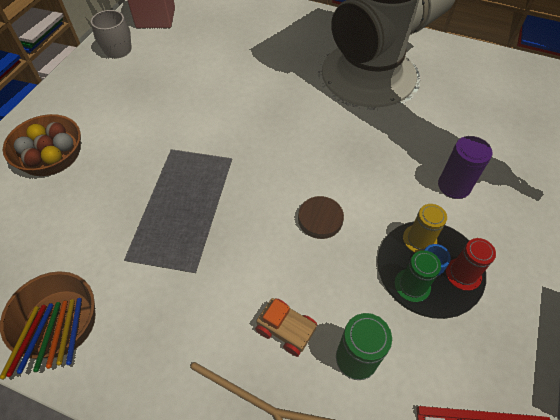

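View pics/top0.png

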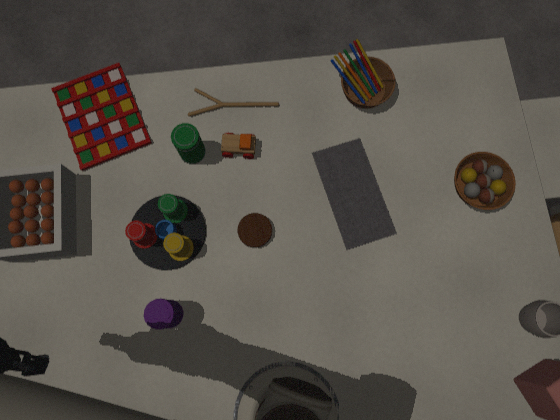

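The scene view shows the board at (432,268) with the three tins and the pot, the plinth at (320,217), the mat at (180,210), the cart at (285,325), the large green look-alike at (364,345) and the purple tin at (465,167). In the top view, the board is at (168,232), the plinth at (255,230) and the mat at (355,193).

```bash
cat >h.py <<'E'
from workcell import *
import cv2,numpy as np
def cloud(n):
    p,d=camera(n);c=calibration(n);K=c["camera_matrix"]
    v,u=np.mgrid[:420,:560]
    X=np.stack([(u-K[0,2])/K[0,0]*d,(v-K[1,2])/K[1,1]*d,d],-1)
    W=(X-c["t"])@c["R"]; W[d==0]=np.nan
    return p,cv2.cvtColor(p,cv2.COLOR_RGB2HSV).astype(int),W
HUE=dict(red=[(0,6),(174,180)],yellow=[(20,32)],green=[(55,85)],blue=[(98,115)])
def hue(h,c,s=110,v=40): return np.any([(h[...,0]>=a)&(h[...,0]<=b) for a,b in HUE[c]],0)&(h[...,1]>s)&(h[...,2]>v)
def circ(P):  # enclosing circle of xy points
    (x,y),r=cv2.minEnclosingCircle(P[:,:2].astype(np.float32)); return np.round([x,y,r],4)
E
cat >m.py <<'E'
from h import *
for n in("top","scene"):
    p,h,W=cloud(n);z=W[...,2]
    near=lambda x,y,r:np.hypot(W[...,0]-x,W[...,1]-y)<r
    def comps(m,lab,mn=30):
        k,L,st,_=cv2.connectedComponentsWithStats(m.astype(np.uint8))
        for i in range(1,k):
            if st[i,4]>=mn:
                P=W[L==i];print(n,lab,st[i,4],"med",np.round(np.median(P,0),4),"circ",circ(P),"mid",np.round((P.min(0)+P.max(0))/2,4))
    for c in("red","yellow","green"):
        comps(hue(h,c)&(z>.086)&(z<.105),c+" top")
        comps(hue(h,c)&(z>.004)&(z<.016),c+" coaster")
    comps(hue(h,"blue")&(z<.06)&(z>.005),"pot",15)
    dk=(h[...,2]<110)
    comps(dk&(z>.015)&(z<.026),"plinth?",200)
    comps((z>.004)&(z<.012)&dk,"board?",500)
    m=dk&(abs(z)<.008)&(h[...,1]<60)
    k,L,st,_=cv2.connectedComponentsWithStats(m.astype(np.uint8))
    for i in range(1,k):
        if st[i,4]>1500:
            P=W[L==i];print(n,"mat?",st[i],cv2.minAreaRect(P[:,:2].astype(np.float32)),np.median(P,0))
    for t in("cart","mat","plinth","pot"):
        try:
            c=calibration(n)
            for r in mark_of(t,n)[:2]:print(n,t,np.round((np.array(r["xyz"])-c["t"])@c["R"],4),r["score"])
        except Exception as e:print(e)
E
python3 m.py
```

```text
top red top 324 med [0.4734 0.3145 0.0967] circ [0.4733 0.315  0.0255] mid [0.4735 0.3153 0.0945]
top red coaster 2807 med [0.8232 0.4195 0.0108] circ [0.8279 0.4225 0.165 ] mid [0.8267 0.4216 0.01  ]
top red coaster 127 med [0.4624 0.3029 0.0109] circ [0.4763 0.3149 0.0342] mid [0.4759 0.3156 0.0102]
top yellow top 326 med [0.4328 0.2249 0.0967] circ [0.4333 0.2251 0.0253] mid [0.4332 0.226  0.0944]
top yellow coaster 109 med [0.9174 0.4746 0.0097] circ [0.9172 0.4754 0.0212] mid [0.9165 0.474  0.01  ]
top yellow coaster 113 med [0.8842 0.4115 0.0096] circ [0.884  0.4108 0.0214] mid [0.884  0.4119 0.0102]
top yellow coaster 111 med [0.8511 0.3493 0.0097] circ [0.8514 0.3496 0.0195] mid [0.8517 0.3486 0.0099]
top yellow coaster 124 med [0.7599 0.4776 0.0092] circ [0.7588 0.4765 0.0216] mid [0.7589 0.4778 0.0099]
top yellow coaster 123 med [0.7271 0.4154 0.0094] circ [0.7271 0.415  0.0213] mid [0.7271 0.4152 0.0097]
top yellow coaster 158 med [0.4197 0.2103 0.0112] circ [0.4375 0.2259 0.037 ] mid [0.4376 0.2241 0.0109]
top green top 248 med [0.5329 0.2339 0.0969] circ [0.5322 0.2345 0
[... 5172 characters left out ...]
 108  123 7980] ((0.5355286598205566, -0.24176335334777832), (0.28259775042533875, 0.1426721066236496), 11.180597305297852) [ 0.55318342 -0.23806993  0.00278562]
scene mat? [ 376  222  108   97 2093] ((0.5090482831001282, 0.23465022444725037), (0.21411143243312836, 0.13732251524925232), 62.12825393676758) [0.52572082 0.2312889  0.00681459]
scene mat? [ 532  286   28  134 2907] ((0.5566684007644653, 0.4748063087463379), (0.2274961918592453, 0.04204086586833), 0.7058379650115967) [ 5.76088357e-01  4.74819647e-01 -8.07503140e-05]
scene cart [ 6.972e-01  5.350e-02 -3.000e-04] 0.79
scene mat [ 0.5355 -0.242   0.0036] 0.97
scene mat [0.4401 0.2257 0.0082] 0.23
scene pot [0.4815 0.2551 0.0087] 0.67
```

{"fn": "servo_tool", "kwargs": {
  "moves": [
    [[0, 0, 8.25], [0, 0, 0], 100],
    [[0, 0, 8.25], [0, 0, 0], 100],
    [[0, 0, 8.25], [0, 0, 0], 100],
    [[0, 0, 8.25], [0, 0, 0], 100],
    [[0, 0, 8.25], [0, 0, 0], 100],
    [[0, 0, 8.25], [0, 0, 0], 100],
    [[0, 0, 8.25], [0, 0, 0], 100],
    [[0, 0, 8.15], [0, 0, 0], 100],
    [[0, 0, 0], [0, 0, 0], 100]
  ],
  "force": 50
}}

```text
time: 1.5
ee_pos: [0.2247, 0.502, 0.2313]
tcp_rot: [180.0, -0.0, 89.9]
wrist_force: [0.3, 0.3, 0.6]
opening: 0.0853
grasp_force: 0.0
```

{"fn": "servo_tool", "kwargs": {
  "moves": [
    [[0, 0, 0], [-0.02, 0.03, 0], 100],
    [[0, 0, 0], [-0.03, 0.04, 0], 100],
    [[0, 0, 0], [-0.03, 0.04, 0], 100],
    [[0, 0, 0], [-0.03, 0.04, 0], 100],
    [[0, 0, 0], [-0.03, 0.04, 0], 100],
    [[0, 0, 0], [-0.03, 0.04, 0], 100],
    [[0, 0, 0], [-0.017, 0.021, 0], 100],
    [[0, 0, 0], [0, 0, 0.03], 100],
    [[0, 0, 0], [0, 0, 0.03], 100],
    [[0, 0, 0], [0, 0, 0], 100]
  ]
}}

```text
time: 2.5
ee_pos: [0.4744, 0.3137, 0.1672]
tcp_rot: [-179.7, 0.2, 90.2]
wrist_force: [-0.7, -0.9, 0.3]
opening: 0.0855
grasp_force: 0.0
```

{"fn": "servo_tool", "kwargs": {
  "moves": [
    [[0, 0, 0], [0, 0, 0.03], 100],
    [[0, 0, 0], [0, 0, 0.03], 100],
    [[0, 0, 0], [0, 0, 0.03], 100],
    [[0, 0, 0], [0, 0, 0.023], 100],
    [[0, 0, 0], [0, 0, 0], 100],
    [[0, 0, 0], [0, 0, 0], 100]
  ]
}}

```text
time: 3.1
ee_pos: [0.476, 0.3154, 0.06]
tcp_rot: [180.0, -0.0, 90.1]
wrist_force: [-0.9, -0.0, -0.1]
opening: 0.0854
grasp_force: 0.0
```

{"fn": "servo_tool", "kwargs": {
  "moves": [
    [[0, 0, 0], [0, 0, 0], 30],
    [[0, 0, 0], [0, 0, 0], 30],
    [[0, 0, 0], [0, 0, 0], 30],
    [[0, 0, 0], [0, 0, 0], 30],
    [[0, 0, 0], [0, 0, 0], 30],
    [[0, 0, 0], [0, 0, 0], 30],
    [[0, 0, 0], [0, 0, 0], 30],
    [[0, 0, 0], [0, 0, 0], 30]
  ],
  "force": 50
}}

```text
time: 3.9
ee_pos: [0.4763, 0.3154, 0.06]
tcp_rot: [179.9, -0.1, 90.0]
wrist_force: [-1.4, -0.2, 6.0]
opening: 0.0488
grasp_force: 50.8
```

{"fn": "servo_tool", "kwargs": {
  "moves": [
    [[0, 0, 0], [0, 0, -0.01], 30],
    [[0, 0, 0], [0, 0, -0.025], 30],
    [[0, 0, 0], [0, 0, -0.03], 30],
    [[0, 0, 0], [0, 0, -0.03], 30],
    [[0, 0, 0], [0, 0, -0.03], 30],
    [[0, 0, 0], [-0.015, 0, 0], 30],
    [[0, 0, 0], [-0.03, 0, 0], 30],
    [[0, 0, 0], [-0.04, 0, 0], 30],
    [[0, 0, 0], [-0.04, 0, 0], 30],
    [[0, 0, 0], [-0.04, 0, 0], 30],
    [[0, 0, 0], [-0.04, 0, 0], 30],
    [[0, 0, 0], [-0.04, 0, 0], 30]
  ]
}}

```text
time: 5.1
ee_pos: [0.4747, 0.068, 0.1828]
tcp_rot: [-180.0, 0.0, 90.0]
wrist_force: [0.6, 0.5, -3.3]
opening: 0.0492
grasp_force: 52.6
```

{"fn": "servo_tool", "kwargs": {
  "moves": [
    [[0, 0, 0], [-0.04, -0.004, 0], 30],
    [[0, 0, 0], [-0.04, -0.004, 0], 30],
    [[0, 0, 0], [-0.04, -0.005, 0], 30],
    [[0, 0, 0], [-0.04, -0.005, 0], 30],
    [[0, 0, 0], [-0.04, -0.005, 0], 30],
    [[0, 0, 0], [-0.04, -0.005, 0], 30],
    [[0, 0, 0], [-0.04, -0.005, 0], 30],
    [[0, 0, 0], [-0.03, -0.006, 0], 30],
    [[0, 0, 0], [-0.02, 0, 0], 30],
    [[0, 0, 0], [0, 0, 0], 30],
    [[0, 0, 0], [0, 0, 0], 30]
  ]
}}

```text
time: 6.2
ee_pos: [0.4358, -0.2601, 0.1827]
tcp_rot: [-179.9, -0.0, 89.9]
wrist_force: [-0.1, 0.2, -3.1]
opening: 0.049
grasp_force: 52.5
```

{"fn": "servo_tool", "kwargs": {
  "moves": [
    [[0, 0, 0], [0, 0, 0.02], 30],
    [[0, 0, 0], [0, 0, 0.03], 30],
    [[0, 0, 0], [0, 0, 0.03], 30],
    [[0, 0, 0], [0, 0, 0.025], 30],
    [[0, 0, 0], [0, 0, 0.012], 30],
    [[0, 0, 0], [0, 0, 0.006], 30],
    [[0, 0, 0], [0, 0, 0.003], 30],
    [[0, 0, 0], [0, 0, 0], 30],
    [[0, 0, 0], [0, 0, 0], 30]
  ]
}}

```text
time: 7.1
ee_pos: [0.4371, -0.2603, 0.0584]
tcp_rot: [179.9, 0.0, 90.0]
wrist_force: [-0.0, 0.6, -2.2]
opening: 0.0489
grasp_force: 52.5
```

{"fn": "servo_tool", "kwargs": {
  "moves": [
    [[0, 0, 0], [0, 0, 0.003], 30],
    [[0, 0, 0], [0, 0, 0.001], 30],
    [[0, 0, 0], [0, 0, 0.001], 30],
    [[0, 0, 0], [0, 0, 0.001], 30],
    [[0, 0, 0], [0, 0, 0], 30]
  ]
}}

```text
time: 7.6
ee_pos: [0.4366, -0.2602, 0.052]
tcp_rot: [180.0, 0.0, 90.0]
wrist_force: [-1.9, 0.4, 4.7]
opening: 0.0492
grasp_force: 53.1
```

{"fn": "servo_tool", "kwargs": {
  "moves": [
    [[0, 0, 0], [0, 0, 0], 50],
    [[0, 0, 0], [0, 0, 0], 75],
    [[0, 0, 0], [0, 0, 0], 100],
    [[0, 0, 0], [0, 0, 0], 100],
    [[0, 0, 0], [0, 0, 0], 100],
    [[0, 0, 0], [0, 0, -0.01], 100],
    [[0, 0, 0], [0, 0, -0.03], 100],
    [[0, 0, 0], [0, 0, -0.04], 100],
    [[0, 0, 0], [0, 0, -0.04], 100],
    [[0, 0, 0], [0, 0, 0], 100]
  ]
}}

```text
time: 8.6
ee_pos: [0.4383, -0.2611, 0.1777]
tcp_rot: [179.6, 0.3, 90.0]
wrist_force: [-0.3, 0.3, -0.6]
opening: 0.0856
grasp_force: 0.0
```

{"fn": "servo_tool", "kwargs": {
  "moves": [
    [[0, 0, 8.5], [0, 0, 0], 100],
    [[0, 0, 8.5], [0, 0, 0], 100],
    [[0, 0, 8.5], [0, 0, 0], 100],
    [[0, 0, 8.5], [0, 0, 0], 100],
    [[0, 0, 8.5], [0, 0, 0], 100],
    [[0, 0, 8.5], [0, 0, 0], 100],
    [[0, 0, 8.5], [0, 0, 0], 100],
    [[0, 0, 8.5], [0, 0, 0], 100],
    [[0, 0, 8.5], [0, 0, 0], 100],
    [[0, 0, 8.5], [0, 0, 0], 100],
    [[0, 0, 5], [0, 0, 0], 100]
  ]
}}

```text
time: 9.7
ee_pos: [0.4365, -0.26, 0.1714]
tcp_rot: [180.0, -0.0, -0.3]
wrist_force: [0.9, -0.6, -0.1]
opening: 0.0855
grasp_force: 0.0
```

{"fn": "servo_tool", "kwargs": {
  "moves": [
    [[0, 0, 0], [0, -0.03, 0], 100],
    [[0, 0, 0], [0, -0.04, 0], 100],
    [[0, 0, 0], [0, -0.045, 0], 100],
    [[0, 0, 0], [0, -0.045, 0], 100],
    [[0, 0, 0], [0, -0.045, 0], 100],
    [[0, 0, 0], [0, -0.045, 0], 100],
    [[0, 0, 0], [0, -0.045, 0], 100],
    [[0, 0, 0], [0, -0.045, 0], 100],
    [[0, 0, 0], [0, -0.045, 0], 100],
    [[0, 0, 0], [0, -0.045, 0], 100],
    [[0, 0, 0], [0, -0.04, 0], 100],
    [[0, 0, 0], [0, -0.015, 0], 100]
  ]
}}

```text
time: 10.9
ee_pos: [0.4336, 0.0977, 0.1806]
tcp_rot: [-174.5, 0.1, 9.2]
wrist_force: [-0.6, -0.3, -0.6]
opening: 0.0855
grasp_force: 0.0
```

{"fn": "servo_tool", "kwargs": {
  "moves": [
    [[0, 0, 0], [0, 0, 0], 100],
    [[0, 0, 0], [0, 0, 0], 100],
    [[0, 0, 0], [0, 0, 0], 100]
  ]
}}

```text
time: 11.2
ee_pos: [0.4337, 0.0961, 0.1801]
tcp_rot: [-174.5, 0.1, 9.0]
wrist_force: [-0.8, 0.2, -0.5]
opening: 0.0855
grasp_force: 0.0
```

```bash
python3 -c "
from workcell import *
o=get_obs();print(o['q'],o['ee_pos'],o['tcp_rot'])"
```

```text
[  8.98350861 -10.26622862 -10.413109    89.94325309   5.48000768
 179.94424329] [0.43365804 0.0961118  0.18014732] [-1.74519908e+02  8.48087475e-02  9.03901055e+00]
```

{"fn": "servo_tool", "kwargs": {
  "moves": [
    [[-5.48, 0, 0], [0, 0, 0], 100],
    [[0, 0, -8.55], [0, 0, 0], 100],
    [[0, 0, -8.55], [0, 0, 0], 100],
    [[0, 0, -8.55], [0, 0, 0], 100],
    [[0, 0, -8.55], [0, 0, 0], 100],
    [[0, 0, -8.55], [0, 0, 0], 100],
    [[0, 0, -8.55], [0, 0, 0], 100],
    [[0, 0, -8.55], [0, 0, 0], 100],
    [[0, 0, -8.55], [0, 0, 0], 100],
    [[0, 0, -8.55], [0, 0, 0], 100],
    [[0, 0, -8.55], [0, 0, 0], 100]
  ]
}}

```text
time: 12.3
ee_pos: [0.4364, 0.0809, 0.1802]
tcp_rot: [-179.9, -0.7, 96.0]
wrist_force: [0.4, -1.3, 0.3]
opening: 0.0854
grasp_force: 0.0
```

{"fn": "servo_tool", "kwargs": {
  "moves": [
    [[0, 0, -8.55], [0, 0, 0], 100],
    [[0, 0, -8.55], [0, 0, 0], 100],
    [[0, 0, -8.55], [0, 0, 0], 100],
    [[0, 0, -8.55], [0, 0, 0], 100],
    [[0, 0, -8.55], [0, 0, 0], 100],
    [[0, 0, -8.55], [0, 0, 0], 100],
    [[0, 0, -8.55], [0, 0, 0], 100],
    [[0, 0, -8.55], [0, 0, 0], 100],
    [[0, 0, -8.55], [0, 0, 0], 100],
    [[0, 0, -8.55], [0, 0, 0], 100],
    [[0, 0, 0], [0, 0, 0], 100],
    [[0, 0, 0], [0, 0, 0], 100]
  ]
}}

```text
time: 13.5
ee_pos: [0.4364, 0.0811, 0.1802]
tcp_rot: [179.3, -0.2, -179.1]
wrist_force: [-0.6, -0.1, 0.2]
opening: 0.0854
grasp_force: 0.0
```

{"fn": "servo_tool", "kwargs": {
  "moves": [
    [[0.7, -0.2, 0.9], [0, 0, 0], 100],
    [[0, 0, 0], [0.0015, 0.03, 0], 100],
    [[0, 0, 0], [0, 0.04, 0], 100],
    [[0, 0, 0], [0, 0.04, 0], 100],
    [[0, 0, 0], [0, 0.03, 0], 100],
    [[0, 0, 0], [0, 0.004, 0.01], 100],
    [[0, 0, 0], [0, 0, 0.02], 100],
    [[0, 0, 0], [0, 0, 0], 100],
    [[0, 0, 0], [0, 0, 0], 100]
  ]
}}

```text
time: 14.4
ee_pos: [0.4339, 0.2249, 0.1502]
tcp_rot: [-179.9, -0.0, -179.8]
wrist_force: [0.7, 0.2, 0.6]
opening: 0.0855
grasp_force: 0.0
```

{"fn": "servo_tool", "kwargs": {
  "moves": [
    [[0, 0, 0], [-0.0008, 0, 0.03], 100],
    [[0, 0, 0], [0, 0, 0.03], 100],
    [[0, 0, 0], [0, 0, 0.02], 100],
    [[0, 0, 0], [0, 0, 0.01], 100],
    [[0, 0, 0], [0, 0, 0], 100],
    [[0, 0, 0], [0, 0, 0], 30],
    [[0, 0, 0], [0, 0, 0], 30],
    [[0, 0, 0], [0, 0, 0], 30],
    [[0, 0, 0], [0, 0, 0], 30],
    [[0, 0, 0], [0, 0, 0], 30],
    [[0, 0, 0], [0, 0, 0], 30],
    [[0, 0, 0], [0, 0, 0], 30]
  ]
}}

```text
time: 15.6
ee_pos: [0.4357, 0.2257, 0.0617]
tcp_rot: [180.0, 0.1, -179.7]
wrist_force: [-1.2, -1.7, 6.1]
opening: 0.0488
grasp_force: 51.3
```

{"fn": "servo_tool", "kwargs": {
  "moves": [
    [[0, 0, 0], [0, 0, -0.01], 30],
    [[0, 0, 0], [0, 0, -0.025], 30],
    [[0, 0, 0], [0, 0, -0.03], 30],
    [[0, 0, 0], [0, 0, -0.03], 30],
    [[0, 0, 0], [0, 0, -0.025], 30],
    [[0, 0, 0], [0, -0.015, 0], 30],
    [[0, 0, 0], [0, -0.03, 0], 30],
    [[0, 0, 0], [-0.01, -0.04, 0], 30],
    [[0, 0, 0], [-0.01, -0.04, 0], 30],
    [[0, 0, 0], [-0.01, -0.04, 0], 30],
    [[0, 0, 0], [-0.01, -0.04, 0], 30],
    [[0, 0, 0], [-0.01, -0.04, 0], 30]
  ]
}}

```text
time: 16.8
ee_pos: [0.4856, -0.0215, 0.1797]
tcp_rot: [-180.0, -0.0, -179.7]
wrist_force: [1.1, 0.6, -1.9]
opening: 0.0486
grasp_force: 52.5
```

{"fn": "servo_tool", "kwargs": {
  "moves": [
    [[0, 0, 0], [-0.01, -0.04, 0], 30],
    [[0, 0, 0], [-0.01, -0.04, 0], 30],
    [[0, 0, 0], [-0.01, -0.04, 0], 30],
    [[0, 0, 0], [-0.01, -0.04, 0], 30],
    [[0, 0, 0], [-0.01, -0.035, 0], 30],
    [[0, 0, 0], [0, -0.02, 0], 30],
    [[0, 0, 0], [0, -0.0075, 0], 30],
    [[0, 0, 0], [0, 0, 0.02], 30],
    [[0, 0, 0], [0, 0, 0.03], 30],
    [[0, 0, 0], [0, 0, 0.02], 30],
    [[0, 0, 0], [0, 0, 0], 30],
    [[0, 0, 0], [0, 0, 0], 30]
  ]
}}

```text
time: 18.0
ee_pos: [0.5369, -0.2412, 0.1108]
tcp_rot: [-180.0, -0.0, -179.7]
wrist_force: [-0.4, -0.7, -2.7]
opening: 0.0487
grasp_force: 52.5
```

Now .1108 → ~.0537.

{"fn": "servo_tool", "kwargs": {
  "moves": [
    [[0, 0, 0], [0, 0, 0.02], 30],
    [[0, 0, 0], [0, 0, 0.02], 30],
    [[0, 0, 0], [0, 0, 0.008], 30],
    [[0, 0, 0], [0, 0, 0.004], 30],
    [[0, 0, 0], [0, 0, 0.002], 30],
    [[0, 0, 0], [0, 0, 0.001], 30],
    [[0, 0, 0], [0, 0, 0.001], 30],
    [[0, 0, 0], [0, 0, 0], 30],
    [[0, 0, 0], [0, 0, 0], 30]
  ]
}}

```text
time: 18.9
ee_pos: [0.5375, -0.2417, 0.0548]
tcp_rot: [-179.9, 0.0, -179.7]
wrist_force: [0.4, 0.9, -2.3]
opening: 0.049
grasp_force: 52.5
```

{"fn": "servo_tool", "kwargs": {
  "moves": [
    [[0, 0, 0], [0, 0, 0.001], 30],
    [[0, 0, 0], [0, 0, 0.001], 30],
    [[0, 0, 0], [0, 0, 0], 30]
  ]
}}

```text
time: 19.2
ee_pos: [0.5377, -0.2417, 0.0538]
tcp_rot: [-179.9, 0.1, -179.7]
wrist_force: [-2.8, 0.6, 6.7]
opening: 0.0488
grasp_force: 53.5
```

{"fn": "servo_tool", "kwargs": {
  "moves": [
    [[0, 0, 0], [0, 0, 0], 50],
    [[0, 0, 0], [0, 0, 0], 75],
    [[0, 0, 0], [0, 0, 0], 100],
    [[0, 0, 0], [0, 0, 0], 100],
    [[0, 0, 0], [0, 0, 0], 100],
    [[0, 0, 0], [0, 0, -0.01], 100],
    [[0, 0, 0], [0, 0, -0.03], 100],
    [[0, 0, 0], [0, 0, -0.04], 100],
    [[0, 0, 0], [0, 0, -0.04], 100],
    [[0, 0, 0], [0, 0.03, 0], 100],
    [[0, 0, 0], [0, 0.04, 0], 100],
    [[0, 0, 0], [0, 0.04, 0], 100]
  ]
}}

```text
time: 20.4
ee_pos: [0.5368, -0.1307, 0.1735]
tcp_rot: [-179.9, 0.1, -179.8]
wrist_force: [0.2, 0.5, -0.4]
opening: 0.0856
grasp_force: 0.0
```

{"fn": "servo_tool", "kwargs": {
  "moves": [
    [[0, 0, 0], [0, 0.04, 0], 100],
    [[0, 0, 0], [0, 0.04, 0], 100],
    [[0, 0, 0], [0, 0.04, 0], 100],
    [[0, 0, 0], [0, 0.04, 0], 100],
    [[0, 0, 0], [0, 0.04, 0], 100],
    [[0, 0, 0], [0, 0.04, 0], 100],
    [[0, 0, 0], [0, 0.04, 0], 100],
    [[0, 0, 0], [0.003, 0.04, 0], 100],
    [[0, 0, 0], [0, 0.03, 0], 100],
    [[0, 0, 0], [0, 0.016, 0.01], 100],
    [[0, 0, 0], [0, 0, 0.02], 100],
    [[0, 0, 0], [0, 0, 0], 100]
  ]
}}

```text
time: 21.6
ee_pos: [0.5308, 0.234, 0.1394]
tcp_rot: [-179.9, -0.2, -179.7]
wrist_force: [-0.1, -0.6, -0.1]
opening: 0.0852
grasp_force: 0.0
```

{"fn": "servo_tool", "kwargs": {
  "moves": [
    [[0, 0, 0], [0, 0, 0], 100],
    [[0, 0, 0], [0, 0, 0], 100]
  ]
}}

```text
time: 21.8
ee_pos: [0.5323, 0.2339, 0.1432]
tcp_rot: [-180.0, 0.1, -179.8]
wrist_force: [0.1, 0.9, 0.5]
opening: 0.0853
grasp_force: 0.0
```

{"fn": "servo_tool", "kwargs": {
  "moves": [
    [[0, 0, 0], [-0.0015, 0.0005, 0.03], 100],
    [[0, 0, 0], [0, 0, 0.03], 100],
    [[0, 0, 0], [0, 0, 0.015], 100],
    [[0, 0, 0], [0, 0, 0.007], 100],
    [[0, 0, 0], [0, 0, 0], 100],
    [[0, 0, 0], [0, 0, 0], 30],
    [[0, 0, 0], [0, 0, 0], 30],
    [[0, 0, 0], [0, 0, 0], 30],
    [[0, 0, 0], [0, 0, 0], 30],
    [[0, 0, 0], [0, 0, 0], 30],
    [[0, 0, 0], [0, 0, 0], 30],
    [[0, 0, 0], [0, 0, 0], 30]
  ]
}}

```text
time: 23.0
ee_pos: [0.5341, 0.2351, 0.0617]
tcp_rot: [180.0, 0.1, -179.7]
wrist_force: [-0.5, -0.9, 6.0]
opening: 0.0491
grasp_force: 51.1
```

{"fn": "servo_tool", "kwargs": {
  "moves": [
    [[0, 0, 0], [0, 0, -0.01], 30],
    [[0, 0, 0], [0, 0, -0.025], 30],
    [[0, 0, 0], [0, 0, -0.03], 30],
    [[0, 0, 0], [0, 0, -0.03], 30],
    [[0, 0, 0], [0, 0, -0.025], 30],
    [[0, 0, 0], [0, -0.015, 0], 30],
    [[0, 0, 0], [0, -0.03, 0], 30],
    [[0, 0, 0], [0, -0.04, 0], 30],
    [[0, 0, 0], [0, -0.04, 0], 30],
    [[0, 0, 0], [0, -0.04, 0], 30],
    [[0, 0, 0], [0, -0.04, 0], 30],
    [[0, 0, 0], [-0.01, -0.04, 0], 30]
  ]
}}

```text
time: 24.2
ee_pos: [0.5434, -0.012, 0.18]
tcp_rot: [-180.0, -0.0, -179.7]
wrist_force: [1.7, 0.0, -1.6]
opening: 0.049
grasp_force: 52.1
```

{"fn": "servo_tool", "kwargs": {
  "moves": [
    [[0, 0, 0], [-0.015, -0.04, 0], 30],
    [[0, 0, 0], [-0.015, -0.04, 0], 30],
    [[0, 0, 0], [-0.015, -0.04, 0], 30],
    [[0, 0, 0], [-0.015, -0.04, 0], 30],
    [[0, 0, 0], [-0.015, -0.03, 0], 30],
    [[0, 0, 0], [-0.01, -0.02, 0], 30],
    [[0, 0, 0], [-0.005, -0.0025, 0], 30],
    [[0, 0, 0], [0, 0, 0.02], 30],
    [[0, 0, 0], [0, 0, 0.03], 30],
    [[0, 0, 0], [0, 0, 0.02], 30],
    [[0, 0, 0], [0, 0, 0], 30],
    [[0, 0, 0], [0, 0, 0], 30]
  ]
}}

```text
time: 25.4
ee_pos: [0.6353, -0.2217, 0.1108]
tcp_rot: [-180.0, -0.0, -179.7]
wrist_force: [-0.4, -0.2, -0.6]
opening: 0.0492
grasp_force: 52.2
```

{"fn": "servo_tool", "kwargs": {
  "moves": [
    [[0, 0, 0], [0, 0, 0.02], 30],
    [[0, 0, 0], [0, 0, 0.02], 30],
    [[0, 0, 0], [0, 0, 0.008], 30],
    [[0, 0, 0], [0, 0, 0.004], 30],
    [[0, 0, 0], [0, 0, 0.002], 30],
    [[0, 0, 0], [0, 0, 0.001], 30],
    [[0, 0, 0], [0, 0, 0.001], 30],
    [[0, 0, 0], [0, 0, 0.001], 30],
    [[0, 0, 0], [0, 0, 0.001], 30],
    [[0, 0, 0], [0, 0, 0], 30]
  ]
}}

```text
time: 26.4
ee_pos: [0.6362, -0.2222, 0.0537]
tcp_rot: [-179.9, 0.1, -179.7]
wrist_force: [-0.4, 0.9, 3.9]
opening: 0.0492
grasp_force: 52.8
```

{"fn": "servo_tool", "kwargs": {
  "moves": [
    [[0, 0, 0], [0, 0, 0], 50],
    [[0, 0, 0], [0, 0, 0], 75],
    [[0, 0, 0], [0, 0, 0], 100],
    [[0, 0, 0], [0, 0, 0], 100],
    [[0, 0, 0], [0, 0, 0], 100],
    [[0, 0, 0], [0, 0, -0.01], 100],
    [[0, 0, 0], [0, 0, -0.03], 100],
    [[0, 0, 0], [0, 0, -0.04], 100],
    [[0, 0, 0], [0, 0, -0.04], 100],
    [[0, 0, 0], [0, 0.03, 0], 100],
    [[0, 0, 0], [0, 0.04, 0], 100],
    [[0, 0, 0], [0, 0.04, 0], 100]
  ]
}}

```text
time: 27.6
ee_pos: [0.6352, -0.1113, 0.1736]
tcp_rot: [-179.9, 0.1, -179.8]
wrist_force: [0.9, 0.3, 0.1]
opening: 0.0855
grasp_force: 0.0
```

```bash
cat >m2.py <<'E'
from h import *
import sys
for n in("top","scene"):
    p,h,W=cloud(n);z=W[...,2];cv2.imwrite(f"pics/{n}{sys.argv[1]}.png",p[:,:,::-1])
    def comps(m,lab,mn=30):
        m=m&(W[...,0]<.69)&(W[...,0]>.38)
        k,L,st,_=cv2.connectedComponentsWithStats(m.astype(np.uint8))
        for i in range(1,k):
            if st[i,4]>=mn:
                P=W[L==i];print(n,lab,st[i,4],"med",np.round(np.median(P,0),4),"circ",circ(P))
    for c in("red","yellow","green"):
        comps(hue(h,c)&(z>.08)&(z<.105),c+" top")
        comps(hue(h,c)&(z>.006)&(z<.016),c+" coaster",60)
    comps(hue(h,"blue")&(z<.1)&(z>.005),"pot",15)
    comps(hue(h,"blue")&(z<.064)&(z>.040),"pot rim",15)
    comps((h[...,2]<110)&(z>.015)&(z<.026),"plinth?",200)
E
python3 m2.py 1
```

```text
top red top 306 med [ 0.434  -0.2594  0.0888] circ [ 0.4339 -0.2602  0.0253]
top red coaster 486 med [0.4757 0.3157 0.0109] circ [0.4764 0.3151 0.0344]
top yellow top 188 med [ 0.5326 -0.2489  0.0887] circ [ 0.5354 -0.2448  0.0246]
top yellow coaster 505 med [0.4336 0.2243 0.0111] circ [0.4342 0.224  0.0341]
top green coaster 444 med [0.5345 0.2313 0.0111] circ [0.5342 0.2327 0.0342]
top pot 323 med [0.483  0.2587 0.0274] circ [0.4849 0.2607 0.032 ]
top pot rim 125 med [0.4773 0.252  0.0474] circ [0.4795 0.2559 0.0248]
top plinth? 874 med [0.4573 0.032  0.0201] circ [0.4575 0.0306 0.045 ]
scene red coaster 923 med [0.4797 0.3156 0.0108] circ [0.477  0.3146 0.0348]
scene red coaster 94 med [0.6844 0.4579 0.0137] circ [0.6832 0.4563 0.0217]
scene yellow coaster 716 med [0.4336 0.2213 0.011 ] circ [0.4347 0.2247 0.0349]
scene green top 326 med [ 0.6354 -0.2228  0.0887] circ [ 0.6381 -0.2227  0.0249]
scene green top 38 med [ 0.6597 -0.2166  0.0876] circ [ 0.6587 -0.2172  0.0086]
scene green coaster 935 med [0.5367 0.2328 0.011 ] circ [0.5361 0.2328 0.0332]
scene pot 693 med [0.481  0.2564 0.0333] circ [0.4719 0.2625 0.039 ]
scene pot rim 262 med [0.4905 0.2564 0.0471] circ [0.4837 0.2564 0.0256]
scene plinth? 1373 med [0.4642 0.0308 0.0198] circ [0.4615 0.031  0.0455]
```

{"fn": "servo_tool", "kwargs": {
  "moves": [
    [[0, 0, 0], [0.015, 0.04, 0], 100],
    [[0, 0, 0], [0.015, 0.04, 0], 100],
    [[0, 0, 0], [0.015, 0.04, 0], 100],
    [[0, 0, 0], [0.015, 0.04, 0], 100],
    [[0, 0, 0], [0.015, 0.04, 0], 100],
    [[0, 0, 0], [0.015, 0.04, 0], 100],
    [[0, 0, 0], [0.015, 0.04, 0], 100],
    [[0, 0, 0], [0.015, 0.04, 0], 100],
    [[0, 0, 0], [0.015, 0.03, 0], 100],
    [[0, 0, 0], [0.0185, 0.0175, 0.03], 100],
    [[0, 0, 0], [0, 0, 0.02], 100],
    [[0, 0, 0], [0, 0, 0], 100]
  ],
  "force": 22
}}

```text
time: 28.9
ee_pos: [0.4784, 0.2544, 0.1202]
tcp_rot: [-179.9, -0.2, -179.6]
wrist_force: [-0.3, -0.3, -1.5]
opening: 0.0855
grasp_force: 0.0
```

{"fn": "servo_tool", "kwargs": {
  "moves": [
    [[0, 0, 0], [0, 0, 0.02], 100],
    [[0, 0, 0], [0, 0, 0], 100],
    [[0, 0, 0], [0, 0, 0], 100]
  ]
}}

```text
time: 29.2
ee_pos: [0.4804, 0.2542, 0.1034]
tcp_rot: [-180.0, 0.0, -179.8]
wrist_force: [0.0, 0.7, 0.7]
opening: 0.0851
grasp_force: 0.0
```

{"fn": "servo_tool", "kwargs": {
  "moves": [
    [[0, 0, 0], [-0.001, 0.002, 0.03], 100],
    [[0, 0, 0], [0, 0, 0.03], 100],
    [[0, 0, 0], [0, 0, 0.015], 100],
    [[0, 0, 0], [0, 0, 0.008], 100],
    [[0, 0, 0], [0, 0, 0.003], 100],
    [[0, 0, 0], [0, 0, 0], 100],
    [[0, 0, 0], [0, 0, 0], 100]
  ]
}}

```text
time: 29.9
ee_pos: [0.4815, 0.2569, 0.0174]
tcp_rot: [180.0, 0.1, -179.7]
wrist_force: [-0.4, -0.3, 0.4]
opening: 0.085
grasp_force: 0.0
```

{"fn": "servo_tool", "kwargs": {
  "moves": [
    [[0, 0, 0], [0, 0, 0], 70],
    [[0, 0, 0], [0, 0, 0], 62],
    [[0, 0, 0], [0, 0, 0], 58],
    [[0, 0, 0], [0, 0, 0], 50],
    [[0, 0, 0], [0, 0, 0], 50],
    [[0, 0, 0], [0, 0, 0], 45],
    [[0, 0, 0], [0, 0, 0], 45],
    [[0, 0, 0], [0, 0, 0], 45],
    [[0, 0, 0], [0, 0, 0], 45]
  ],
  "force": 22
}}

```text
time: 30.8
ee_pos: [0.481, 0.2568, 0.0168]
tcp_rot: [-180.0, 0.0, -179.7]
wrist_force: [-2.1, -0.6, 5.4]
opening: 0.0499
grasp_force: 22.4
```

{"fn": "servo_tool", "kwargs": {
  "moves": [
    [[0, 0, 0], [0, 0, -0.005], 45],
    [[0, 0, 0], [0, 0, -0.015], 45],
    [[0, 0, 0], [0, 0, -0.02], 45],
    [[0, 0, 0], [0, 0, -0.02], 45],
    [[0, 0, 0], [0, -0.01, 0], 45],
    [[0, 0, 0], [0.002, -0.025, 0], 45],
    [[0, 0, 0], [0.004, -0.03, 0], 45],
    [[0, 0, 0], [0.004, -0.035, 0], 45],
    [[0, 0, 0], [0.004, -0.035, 0], 45],
    [[0, 0, 0], [0.004, -0.035, 0], 45],
    [[0, 0, 0], [0.003, -0.03, 0], 45],
    [[0, 0, 0], [0, -0.02, 0], 45]
  ]
}}

```text
time: 32.0
ee_pos: [0.4599, 0.0342, 0.0758]
tcp_rot: [-179.9, -0.0, -179.8]
wrist_force: [0.7, -1.0, -1.6]
opening: 0.0494
grasp_force: 23.3
```

{"fn": "servo_tool", "kwargs": {
  "moves": [
    [[0, 0, 0], [0, -0.006, 0], 45],
    [[0, 0, 0], [0, 0, 0], 45],
    [[0, 0, 0], [0, 0, 0], 45]
  ]
}}

```text
time: 32.3
ee_pos: [0.4608, 0.0309, 0.0761]
tcp_rot: [-180.0, -0.0, -179.7]
wrist_force: [0.2, 0.9, -2.1]
opening: 0.0496
grasp_force: 23.3
```

Down .0473 in total; the last few millimetres slowly. x −1 mm.

{"fn": "servo_tool", "kwargs": {
  "moves": [
    [[0, 0, 0], [0.001, 0, 0.015], 45],
    [[0, 0, 0], [0, 0, 0.015], 45],
    [[0, 0, 0], [0, 0, 0.01], 45],
    [[0, 0, 0], [0, 0, 0.003], 45],
    [[0, 0, 0], [0, 0, 0.001], 45],
    [[0, 0, 0], [0, 0, 0.001], 45],
    [[0, 0, 0], [0, 0, 0], 45],
    [[0, 0, 0], [0, 0, 0], 45]
  ]
}}

```text
time: 33.1
ee_pos: [0.4602, 0.0305, 0.0317]
tcp_rot: [-180.0, 0.1, -179.7]
wrist_force: [0.3, 0.2, -0.9]
opening: 0.0497
grasp_force: 23.3
```

{"fn": "servo_tool", "kwargs": {
  "moves": [
    [[0, 0, 0], [0, 0, 0.001], 45],
    [[0, 0, 0], [0, 0, 0], 45],
    [[0, 0, 0], [0, 0, 0], 45]
  ]
}}

```text
time: 33.4
ee_pos: [0.46, 0.0305, 0.0303]
tcp_rot: [-180.0, 0.0, -179.7]
wrist_force: [0.0, 0.4, -1.5]
opening: 0.0499
grasp_force: 23.3
```

{"fn": "servo_tool", "kwargs": {
  "moves": [
    [[0, 0, 0], [0, 0, 0.001], 45],
    [[0, 0, 0], [0, 0, 0.0005], 45],
    [[0, 0, 0], [0, 0, 0], 45],
    [[0, 0, 0], [0, 0, 0], 45]
  ]
}}

```text
time: 33.8
ee_pos: [0.46, 0.0305, 0.0289]
tcp_rot: [-180.0, 0.0, -179.7]
wrist_force: [-0.7, -0.1, 0.1]
opening: 0.0495
grasp_force: 23.4
```

{"fn": "servo_tool", "kwargs": {
  "moves": [
    [[0, 0, 0], [0, 0, 0.0004], 45],
    [[0, 0, 0], [0, 0, 0], 45],
    [[0, 0, 0], [0, 0, 0], 60],
    [[0, 0, 0], [0, 0, 0], 70],
    [[0, 0, 0], [0, 0, 0], 85],
    [[0, 0, 0], [0, 0, 0], 100],
    [[0, 0, 0], [0, 0, 0], 100],
    [[0, 0, 0], [0, 0, 0], 100]
  ]
}}

```text
time: 34.6
ee_pos: [0.46, 0.0305, 0.0284]
tcp_rot: [-180.0, 0.0, -179.7]
wrist_force: [-0.5, -0.3, 0.7]
opening: 0.0855
grasp_force: 0.0
```

{"fn": "servo_tool", "kwargs": {
  "moves": [
    [[0, 0, 0], [0, 0, -0.01], 100],
    [[0, 0, 0], [0, 0, -0.03], 100],
    [[0, 0, 0], [0, 0, -0.04], 100],
    [[0, 0, 0], [0, 0, -0.04], 100],
    [[0, 0, 0], [0, 0, -0.03], 100],
    [[0, 0, 0], [0.02, 0, 0], 100],
    [[0, 0, 0], [0.03, -0.03, 0], 100],
    [[0, 0, 0], [0.04, -0.03, 0], 100],
    [[0, 0, 0], [0.03, -0.03, 0], 100],
    [[0, 0, 0], [0, -0.03, 0], 100],
    [[0, 0, 0], [0, 0, 0], 100]
  ]
}}

```text
time: 35.7
ee_pos: [0.34, -0.0923, 0.1796]
tcp_rot: [-179.9, 0.1, -179.9]
wrist_force: [0.8, 0.0, 0.0]
opening: 0.0855
grasp_force: 0.0
```

```bash
python3 m2.py 2|grep -v coaster; python3 -c "
from workcell import *
print(get_obs()['q'],get_obs()['ee_pos'])"
```

```text
top yellow top 303 med [ 0.5343 -0.2412  0.0886] circ [ 0.5352 -0.2412  0.0255]
top green top 228 med [ 0.6349 -0.2232  0.0888] circ [ 0.6345 -0.2228  0.0251]
top pot 302 med [0.4628 0.0313 0.0311] circ [0.4635 0.0301 0.0289]
top pot rim 133 med [0.4576 0.03   0.0589] circ [0.4581 0.0314 0.0245]
top plinth? 593 med [0.4483 0.0278 0.02  ] circ [0.458  0.0303 0.0452]
scene red top 403 med [ 0.4403 -0.2579  0.0883] circ [ 0.4372 -0.2603  0.0266]
scene yellow top 471 med [ 0.5411 -0.24    0.0883] circ [ 0.5394 -0.242   0.0263]
scene green top 463 med [ 0.6397 -0.2218  0.0884] circ [ 0.6391 -0.223   0.0256]
scene pot 384 med [0.461  0.031  0.0501] circ [0.4641 0.031  0.0247]
scene pot rim 252 med [0.4701 0.0367 0.0583] circ [0.4636 0.0318 0.0246]
scene plinth? 777 med [0.4792 0.0379 0.0198] circ [0.4618 0.0305 0.0452]
[-1.48428759e+01 -2.30696452e+01 -2.02070527e+01  9.27922025e+01
 -2.33412724e-02 -1.50183904e+01] [ 0.34047709 -0.09035067  0.17916891]
```

{"fn": "servo_tool", "kwargs": {
  "moves": [
    [[0, 0, 0], [-0.02, -0.03, 0], 100],
    [[0, 0, 0], [-0.02, -0.04, 0], 100],
    [[0, 0, 0], [-0.02, -0.04, 0], 100],
    [[0, 0, 0], [-0.02, -0.04, 0], 100],
    [[0, 0, 0], [-0.0165, -0.02, 0], 100],
    [[0, 0, 0], [0, 0, 0.02], 100],
    [[0, 0, 0], [0, 0, 0], 100],
    [[0, 0, 0], [0, 0, 0], 100],
    [[0, 0, 0], [0, 0, 0], 100]
  ],
  "force": 50
}}

```text
time: 36.7
ee_pos: [0.4383, -0.2588, 0.1596]
tcp_rot: [-179.9, 0.1, -179.6]
wrist_force: [-0.1, -0.1, 0.2]
opening: 0.0855
grasp_force: 0.0
```

{"fn": "servo_tool", "kwargs": {
  "moves": [
    [[0, 0, 0.3], [0.0013, -0.0014, 0.03], 100],
    [[0, 0, 0], [0, 0, 0.03], 100],
    [[0, 0, 0], [0, 0, 0.03], 100],
    [[0, 0, 0], [0, 0, 0.015], 100],
    [[0, 0, 0], [0, 0, 0], 100],
    [[0, 0, 0], [0, 0, 0], 30],
    [[0, 0, 0], [0, 0, 0], 30],
    [[0, 0, 0], [0, 0, 0], 30],
    [[0, 0, 0], [0, 0, 0], 30],
    [[0, 0, 0], [0, 0, 0], 30],
    [[0, 0, 0], [0, 0, 0], 30],
    [[0, 0, 0], [0, 0, 0], 30]
  ]
}}

```text
time: 37.9
ee_pos: [0.4376, -0.2615, 0.0556]
tcp_rot: [-179.9, 0.2, 180.0]
wrist_force: [-0.2, 1.3, 6.1]
opening: 0.0488
grasp_force: 51.2
```

{"fn": "servo_tool", "kwargs": {
  "moves": [
    [[0, 0, 0], [0, 0, -0.01], 30],
    [[0, 0, 0], [0, 0, -0.025], 30],
    [[0, 0, 0], [0, 0, -0.03], 30],
    [[0, 0, 0], [0, 0, -0.03], 30],
    [[0, 0, 0], [0, 0, -0.025], 30],
    [[0, 0, 0], [0, 0.015, 0], 30],
    [[0, 0, 0], [0, 0.03, 0], 30],
    [[0, 0, 0], [-0.005, 0.04, 0], 30],
    [[0, 0, 0], [-0.005, 0.04, 0], 30],
    [[0, 0, 0], [-0.005, 0.04, 0], 30],
    [[0, 0, 0], [-0.005, 0.04, 0], 30],
    [[0, 0, 0], [-0.005, 0.04, 0], 30]
  ]
}}

```text
time: 39.1
ee_pos: [0.4609, -0.0138, 0.1729]
tcp_rot: [-180.0, -0.0, 180.0]
wrist_force: [1.2, 0.2, -3.2]
opening: 0.0488
grasp_force: 52.6
```

{"fn": "servo_tool", "kwargs": {
  "moves": [
    [[0, 0, 0], [-0.005, 0.04, 0], 30],
    [[0, 0, 0], [-0.005, 0.04, 0], 30],
    [[0, 0, 0], [-0.005, 0.04, 0], 30],
    [[0, 0, 0], [0, 0.04, 0], 30],
    [[0, 0, 0], [0, 0.04, 0], 30],
    [[0, 0, 0], [0, 0.04, 0], 30],
    [[0, 0, 0], [0, 0.04, 0], 30],
    [[0, 0, 0], [0, 0.03, 0], 30],
    [[0, 0, 0], [0, 0.016, 0], 30],
    [[0, 0, 0], [0, 0.006, 0], 30],
    [[0, 0, 0], [0, 0, 0], 30],
    [[0, 0, 0], [0, 0, 0], 30]
  ]
}}

```text
time: 40.3
ee_pos: [0.4767, 0.3151, 0.1732]
tcp_rot: [-179.9, -0.0, 180.0]
wrist_force: [-0.9, 0.3, -2.6]
opening: 0.0487
grasp_force: 52.6
```

{"fn": "servo_tool", "kwargs": {
  "moves": [
    [[0, 0, 0], [-0.0006, 0, 0.02], 30],
    [[0, 0, 0], [0, 0, 0.03], 30],
    [[0, 0, 0], [0, 0, 0.03], 30],
    [[0, 0, 0], [0, 0, 0.015], 30],
    [[0, 0, 0], [0, 0, 0.007], 30],
    [[0, 0, 0], [0, 0, 0.003], 30],
    [[0, 0, 0], [0, 0, 0.001], 30],
    [[0, 0, 0], [0, 0, 0.001], 30],
    [[0, 0, 0], [0, 0, 0.001], 30],
    [[0, 0, 0], [0, 0, 0], 30],
    [[0, 0, 0], [0, 0, 0], 30]
  ]
}}

```text
time: 41.4
ee_pos: [0.4774, 0.3161, 0.0655]
tcp_rot: [-180.0, 0.0, -180.0]
wrist_force: [0.6, -0.3, -1.8]
opening: 0.0483
grasp_force: 52.6
```

{"fn": "servo_tool", "kwargs": {
  "moves": [
    [[0, 0, 0], [0, -0.001, 0.001], 30],
    [[0, 0, 0], [0, 0, 0.001], 30],
    [[0, 0, 0], [0, 0, 0], 30],
    [[0, 0, 0], [0, 0, 0], 30]
  ]
}}

```text
time: 41.8
ee_pos: [0.4774, 0.315, 0.0636]
tcp_rot: [-180.0, 0.0, 180.0]
wrist_force: [-0.8, -0.9, 2.1]
opening: 0.0488
grasp_force: 52.9
```

{"fn": "servo_tool", "kwargs": {
  "moves": [
    [[0, 0, 0], [0, 0, 0], 50],
    [[0, 0, 0], [0, 0, 0], 75],
    [[0, 0, 0], [0, 0, 0], 100],
    [[0, 0, 0], [0, 0, 0], 100],
    [[0, 0, 0], [0, 0, 0], 100],
    [[0, 0, 0], [0, 0, -0.01], 100],
    [[0, 0, 0], [0, 0, -0.03], 100],
    [[0, 0, 0], [0, 0, -0.04], 100],
    [[0, 0, 0], [0, 0, -0.03], 100],
    [[0, 0, 0], [0, -0.03, 0], 100],
    [[0, 0, 0], [0, -0.04, 0], 100],
    [[0, 0, 0], [0, -0.04, 0], 100]
  ]
}}

```text
time: 43.0
ee_pos: [0.4772, 0.2043, 0.1742]
tcp_rot: [-180.0, 0.1, -179.9]
wrist_force: [0.8, -0.6, 0.6]
opening: 0.0856
grasp_force: 0.0
```

{"fn": "servo_tool", "kwargs": {
  "moves": [
    [[0, 0, 0], [0, -0.04, 0], 100],
    [[0, 0, 0], [0, -0.04, 0], 100],
    [[0, 0, 0], [-0.01, -0.04, 0], 100],
    [[0, 0, 0], [-0.01, -0.04, 0], 100],
    [[0, 0, 0], [-0.01, -0.04, 0], 100],
    [[0, 0, 0], [-0.01, -0.04, 0], 100],
    [[0, 0, 0], [-0.01, -0.04, 0], 100],
    [[0, 0, 0], [-0.01, -0.04, 0], 100],
    [[0, 0, 0], [0, -0.04, 0], 100],
    [[0, 0, 0], [0, -0.04, 0], 100],
    [[0, 0, 0], [0, -0.03, 0], 100],
    [[0, 0, 0], [0, -0.0167, 0], 100]
  ]
}}

```text
time: 44.2
ee_pos: [0.537, -0.2439, 0.1741]
tcp_rot: [-179.9, 0.0, 179.9]
wrist_force: [-0.5, 1.3, 0.1]
opening: 0.0853
grasp_force: 0.0
```

{"fn": "servo_tool", "kwargs": {
  "moves": [
    [[0, 0, 0], [0, 0, 0], 100],
    [[0, 0, 0], [0, 0, 0], 100],
    [[0, 0, 0], [0, 0, 0], 100]
  ]
}}

```text
time: 44.5
ee_pos: [0.5374, -0.2404, 0.1739]
tcp_rot: [-180.0, 0.0, -179.9]
wrist_force: [0.6, 0.5, -0.3]
opening: 0.0856
grasp_force: 0.0
```

```bash
python3 m2.py 3|grep -E "red|coaster|pot rim"
```

```text
top red top 319 med [0.4736 0.3156 0.0968] circ [0.4735 0.3153 0.0255]
top red coaster 61 med [0.6837 0.4574 0.0126] circ [0.6893 0.4532 0.0295]
top red coaster 137 med [0.4696 0.2996 0.0112] circ [0.4764 0.3139 0.0337]
top yellow coaster 510 med [0.4336 0.2243 0.011 ] circ [0.4346 0.2247 0.0342]
top green coaster 464 med [0.5334 0.2328 0.011 ] circ [0.5344 0.232  0.0337]
top pot rim 133 med [0.4553 0.0301 0.0587] circ [0.4581 0.0312 0.0244]
scene red top 634 med [0.48   0.3153 0.0963] circ [0.4776 0.3154 0.026 ]
scene red coaster 314 med [0.4971 0.3075 0.0109] circ [0.4792 0.3157 0.0339]
scene red coaster 91 med [0.6845 0.4581 0.0137] circ [0.6836 0.4573 0.0217]
scene yellow coaster 819 med [0.4367 0.2244 0.0108] circ [0.4347 0.2244 0.0353]
scene green coaster 940 med [0.5366 0.2331 0.0108] circ [0.5348 0.2331 0.0337]
scene pot rim 251 med [0.4697 0.0368 0.0584] circ [0.4639 0.0314 0.0249]
```

{"fn": "servo_tool", "kwargs": {
  "moves": [
    [[0, 0, 0], [-0.0003, -0.0013, 0.03], 100],
    [[0, 0, 0], [0, 0, 0.04], 100],
    [[0, 0, 0], [0, 0, 0.03], 100],
    [[0, 0, 0], [0, 0, 0.018], 100],
    [[0, 0, 0], [0, 0, 0], 100],
    [[0, 0, 0], [0, 0, 0], 30],
    [[0, 0, 0], [0, 0, 0], 30],
    [[0, 0, 0], [0, 0, 0], 30],
    [[0, 0, 0], [0, 0, 0], 30],
    [[0, 0, 0], [0, 0, 0], 30],
    [[0, 0, 0], [0, 0, 0], 30],
    [[0, 0, 0], [0, 0, 0], 30]
  ]
}}

```text
time: 45.8
ee_pos: [0.5385, -0.2432, 0.0576]
tcp_rot: [-179.9, 0.2, -180.0]
wrist_force: [-0.2, 1.6, 6.7]
opening: 0.0492
grasp_force: 51.4
```

{"fn": "servo_tool", "kwargs": {
  "moves": [
    [[0, 0, 0], [0, 0, -0.01], 30],
    [[0, 0, 0], [0, 0, -0.025], 30],
    [[0, 0, 0], [0, 0, -0.03], 30],
    [[0, 0, 0], [0, 0, -0.03], 30],
    [[0, 0, 0], [0, 0, -0.025], 30],
    [[0, 0, 0], [0, 0.015, 0], 30],
    [[0, 0, 0], [0, 0.03, 0], 30],
    [[0, 0, 0], [0, 0.04, 0], 30],
    [[0, 0, 0], [0, 0.04, 0], 30],
    [[0, 0, 0], [0, 0.04, 0], 30],
    [[0, 0, 0], [0, 0.04, 0], 30],
    [[0, 0, 0], [0.01, 0.04, 0], 30]
  ]
}}

```text
time: 47.0
ee_pos: [0.5271, 0.0042, 0.1743]
tcp_rot: [-180.0, -0.1, -180.0]
wrist_force: [-0.8, 0.3, -3.2]
opening: 0.0486
grasp_force: 52.4
```

{"fn": "servo_tool", "kwargs": {
  "moves": [
    [[0, 0, 0], [0.015, 0.04, 0], 30],
    [[0, 0, 0], [0.015, 0.04, 0], 30],
    [[0, 0, 0], [0.015, 0.04, 0], 30],
    [[0, 0, 0], [0.015, 0.04, 0], 30],
    [[0, 0, 0], [0.015, 0.035, 0], 30],
    [[0, 0, 0], [0.012, 0.02, 0], 30],
    [[0, 0, 0], [0.005, 0.008, 0], 30],
    [[0, 0, 0], [0, 0, 0], 30],
    [[0, 0, 0], [0, 0, 0], 30],
    [[0, 0, 0], [0, 0, 0], 30]
  ]
}}

```text
time: 48.0
ee_pos: [0.436, 0.2242, 0.1751]
tcp_rot: [-179.9, 0.0, 179.9]
wrist_force: [-0.0, 1.0, -2.2]
opening: 0.049
grasp_force: 52.4
```

.1751 → .0656.

{"fn": "servo_tool", "kwargs": {
  "moves": [
    [[0, 0, 0], [0, 0, 0.02], 30],
    [[0, 0, 0], [0, 0, 0.03], 30],
    [[0, 0, 0], [0, 0, 0.03], 30],
    [[0, 0, 0], [0, 0, 0.015], 30],
    [[0, 0, 0], [0, 0, 0.007], 30],
    [[0, 0, 0], [0, 0, 0.003], 30],
    [[0, 0, 0], [0, 0, 0.001], 30],
    [[0, 0, 0], [0, 0, 0.001], 30],
    [[0, 0, 0], [0, 0, 0.001], 30],
    [[0, 0, 0], [0, 0, 0], 30],
    [[0, 0, 0], [0, 0, 0], 30]
  ]
}}

```text
time: 49.1
ee_pos: [0.4357, 0.2251, 0.0676]
tcp_rot: [-180.0, 0.0, -180.0]
wrist_force: [-0.1, 0.9, -2.2]
opening: 0.0486
grasp_force: 52.4
```

{"fn": "servo_tool", "kwargs": {
  "moves": [
    [[0, 0, 0], [-0.0003, 0, 0.001], 30],
    [[0, 0, 0], [0, 0, 0.001], 30],
    [[0, 0, 0], [0, 0, 0], 30],
    [[0, 0, 0], [0, 0, 0], 30]
  ]
}}

```text
time: 49.5
ee_pos: [0.4361, 0.2251, 0.0657]
tcp_rot: [-180.0, 0.0, 180.0]
wrist_force: [-0.3, -0.4, 2.8]
opening: 0.0491
grasp_force: 52.7
```

{"fn": "servo_tool", "kwargs": {
  "moves": [
    [[0, 0, 0], [0, 0, 0], 50],
    [[0, 0, 0], [0, 0, 0], 75],
    [[0, 0, 0], [0, 0, 0], 100],
    [[0, 0, 0], [0, 0, 0], 100],
    [[0, 0, 0], [0, 0, 0], 100],
    [[0, 0, 0], [0, 0, -0.01], 100],
    [[0, 0, 0], [0, 0, -0.03], 100],
    [[0, 0, 0], [0, 0, -0.04], 100],
    [[0, 0, 0], [0, 0, -0.03], 100],
    [[0, 0, 0], [0, -0.03, 0], 100],
    [[0, 0, 0], [-0.01, -0.04, 0], 100],
    [[0, 0, 0], [-0.02, -0.04, 0], 100]
  ]
}}

```text
time: 50.7
ee_pos: [0.4657, 0.1143, 0.1769]
tcp_rot: [-180.0, 0.1, -179.9]
wrist_force: [0.4, 1.1, 0.3]
opening: 0.0855
grasp_force: 0.0
```

{"fn": "servo_tool", "kwargs": {
  "moves": [
    [[0, 0, 0], [-0.02, -0.04, 0], 100],
    [[0, 0, 0], [-0.02, -0.04, 0], 100],
    [[0, 0, 0], [-0.02, -0.04, 0], 100],
    [[0, 0, 0], [-0.02, -0.04, 0], 100],
    [[0, 0, 0], [-0.02, -0.04, 0], 100],
    [[0, 0, 0], [-0.02, -0.04, 0], 100],
    [[0, 0, 0], [-0.02, -0.04, 0], 100],
    [[0, 0, 0], [-0.02, -0.03, 0], 100],
    [[0, 0, 0], [-0.01, -0.0273, 0], 100],
    [[0, 0, 0], [0, 0, 0], 100],
    [[0, 0, 0], [0, 0, 0], 100],
    [[0, 0, 0], [0, 0, 0], 100]
  ]
}}

```text
time: 51.9
ee_pos: [0.6357, -0.2216, 0.1761]
tcp_rot: [-180.0, 0.0, -180.0]
wrist_force: [0.8, 0.1, -0.2]
opening: 0.0853
grasp_force: 0.0
```

{"fn": "servo_tool", "kwargs": {
  "moves": [
    [[0, 0, 0], [-0.0005, -0.0006, 0.03], 100],
    [[0, 0, 0], [0, 0, 0.04], 100],
    [[0, 0, 0], [0, 0, 0.03], 100],
    [[0, 0, 0], [0, 0, 0.02], 100],
    [[0, 0, 0], [0, 0, 0], 100],
    [[0, 0, 0], [0, 0, 0], 30],
    [[0, 0, 0], [0, 0, 0], 30],
    [[0, 0, 0], [0, 0, 0], 30],
    [[0, 0, 0], [0, 0, 0], 30],
    [[0, 0, 0], [0, 0, 0], 30],
    [[0, 0, 0], [0, 0, 0], 30],
    [[0, 0, 0], [0, 0, 0], 30]
  ]
}}

```text
time: 53.1
ee_pos: [0.6374, -0.2231, 0.0581]
tcp_rot: [-179.9, 0.2, -180.0]
wrist_force: [-0.4, 1.1, 7.0]
opening: 0.0488
grasp_force: 51.2
```

{"fn": "servo_tool", "kwargs": {
  "moves": [
    [[0, 0, 0], [0, 0, -0.01], 30],
    [[0, 0, 0], [0, 0, -0.025], 30],
    [[0, 0, 0], [0, 0, -0.03], 30],
    [[0, 0, 0], [0, 0, -0.03], 30],
    [[0, 0, 0], [0, 0, -0.025], 30],
    [[0, 0, 0], [0.005, 0.015, 0], 30],
    [[0, 0, 0], [0.015, 0.03, 0], 30],
    [[0, 0, 0], [0.015, 0.04, 0], 30],
    [[0, 0, 0], [0.015, 0.04, 0], 30],
    [[0, 0, 0], [0.015, 0.04, 0], 30],
    [[0, 0, 0], [0.015, 0.04, 0], 30],
    [[0, 0, 0], [0.015, 0.04, 0], 30]
  ]
}}

```text
time: 54.3
ee_pos: [0.5406, 0.0235, 0.1765]
tcp_rot: [-180.0, 0.1, 180.0]
wrist_force: [1.1, 0.4, -0.8]
opening: 0.0489
grasp_force: 52.1
```

{"fn": "servo_tool", "kwargs": {
  "moves": [
    [[0, 0, 0], [0.0067, 0.04, 0], 30],
    [[0, 0, 0], [0, 0.04, 0], 30],
    [[0, 0, 0], [0, 0.04, 0], 30],
    [[0, 0, 0], [0, 0.04, 0], 30],
    [[0, 0, 0], [0, 0.03, 0], 30],
    [[0, 0, 0], [0, 0.015, 0], 30],
    [[0, 0, 0], [0, 0.0072, 0], 30],
    [[0, 0, 0], [0, 0, 0], 30],
    [[0, 0, 0], [0, 0, 0], 30],
    [[0, 0, 0], [0, 0, 0], 30]
  ]
}}

```text
time: 55.3
ee_pos: [0.5349, 0.2332, 0.1755]
tcp_rot: [-179.9, 0.0, 179.9]
wrist_force: [-0.5, -0.1, -2.8]
opening: 0.0491
grasp_force: 52.3
```

{"fn": "servo_tool", "kwargs": {
  "moves": [
    [[0, 0, 0], [-0.0004, 0, 0.02], 30],
    [[0, 0, 0], [0, 0, 0.03], 30],
    [[0, 0, 0], [0, 0, 0.03], 30],
    [[0, 0, 0], [0, 0, 0.015], 30],
    [[0, 0, 0], [0, 0, 0.007], 30],
    [[0, 0, 0], [0, 0, 0.003], 30],
    [[0, 0, 0], [0, 0, 0.001], 30],
    [[0, 0, 0], [0, 0, 0.001], 30],
    [[0, 0, 0], [0, 0, 0.001], 30],
    [[0, 0, 0], [0, 0, 0], 30],
    [[0, 0, 0], [0, 0, 0], 30]
  ]
}}

```text
time: 56.4
ee_pos: [0.5352, 0.2344, 0.0676]
tcp_rot: [-180.0, 0.0, -180.0]
wrist_force: [-0.3, -0.4, -2.0]
opening: 0.0488
grasp_force: 52.3
```

{"fn": "servo_tool", "kwargs": {
  "moves": [
    [[0, 0, 0], [-0.0003, -0.0003, 0.001], 30],
    [[0, 0, 0], [0, 0, 0.001], 30],
    [[0, 0, 0], [0, 0, 0], 30],
    [[0, 0, 0], [0, 0, 0], 30]
  ]
}}

```text
time: 56.8
ee_pos: [0.5357, 0.234, 0.0661]
tcp_rot: [-180.0, 0.1, 180.0]
wrist_force: [-0.7, -1.4, 5.4]
opening: 0.0488
grasp_force: 52.9
```

Contact; release, rise and back off, then look.

{"fn": "servo_tool", "kwargs": {
  "moves": [
    [[0, 0, 0], [0, 0, 0], 50],
    [[0, 0, 0], [0, 0, 0], 75],
    [[0, 0, 0], [0, 0, 0], 100],
    [[0, 0, 0], [0, 0, 0], 100],
    [[0, 0, 0], [0, 0, 0], 100],
    [[0, 0, 0], [0, 0, -0.01], 100],
    [[0, 0, 0], [0, 0, -0.03], 100],
    [[0, 0, 0], [0, 0, -0.04], 100],
    [[0, 0, 0], [0, 0, -0.04], 100],
    [[0, 0, 0], [0, -0.03, 0], 100],
    [[0, 0, 0], [0.01, -0.04, 0], 100],
    [[0, 0, 0], [0.02, -0.04, 0], 100]
  ]
}}

```text
time: 58.0
ee_pos: [0.5056, 0.1232, 0.186]
tcp_rot: [-180.0, 0.1, -180.0]
wrist_force: [-0.2, -1.2, 1.0]
opening: 0.0852
grasp_force: 0.0
```

{"fn": "servo_tool", "kwargs": {
  "moves": [
    [[0, 0, 0], [0.02, -0.04, 0], 100],
    [[0, 0, 0], [0.02, -0.04, 0], 100],
    [[0, 0, 0], [0.02, -0.04, 0], 100],
    [[0, 0, 0], [0.02, -0.04, 0], 100],
    [[0, 0, 0], [0.02, -0.04, 0], 100],
    [[0, 0, 0], [0.02, -0.04, 0], 100],
    [[0, 0, 0], [0, -0.02, 0], 100],
    [[0, 0, 0], [0, 0, 0], 100],
    [[0, 0, 0], [0, 0, 0], 100]
  ]
}}

```text
time: 58.9
ee_pos: [0.3853, -0.136, 0.1861]
tcp_rot: [-180.0, 0.0, 179.9]
wrist_force: [-0.3, 0.0, -0.1]
opening: 0.0857
grasp_force: 0.0
```

```bash
python3 m2.py 4
```

```text
top red top 313 med [0.4735 0.3159 0.0965] circ [0.474  0.3154 0.0254]
top red coaster 62 med [0.6845 0.4551 0.0128] circ [0.6868 0.4496 0.0301]
top red coaster 127 med [0.4643 0.3    0.0106] circ [0.4768 0.3154 0.034 ]
top yellow top 330 med [0.4323 0.2262 0.0967] circ [0.4329 0.2265 0.0255]
top yellow coaster 158 med [0.4203 0.2084 0.0109] circ [0.4342 0.2245 0.0339]
top green top 252 med [0.5332 0.2332 0.097 ] circ [0.5334 0.2329 0.0252]
top pot 299 med [0.4626 0.0316 0.0314] circ [0.4638 0.0308 0.0292]
top pot rim 133 med [0.4575 0.0313 0.059 ] circ [0.4582 0.0311 0.0242]
top plinth? 586 med [0.4497 0.0276 0.0199] circ [0.4575 0.0303 0.0453]
scene red top 637 med [0.4801 0.3154 0.0964] circ [0.4773 0.3155 0.0259]
scene red coaster 315 med [0.4967 0.3076 0.0107] circ [0.4792 0.3155 0.034 ]
scene red coaster 91 med [0.6846 0.4586 0.0138] circ [0.6828 0.4572 0.0214]
scene yellow top 543 med [0.4396 0.226  0.0964] circ [0.4363 0.226  0.0257]
scene yellow coaster 156 med [0.4509 0.202  0.0108] circ [0.4403 0.2117 0.0295]
scene green top 559 med [0.5381 0.234  0.0966] circ [0.537  0.2338 0.0251]
scene green coaster 155 med [0.5597 0.2452 0.0106] circ [0.543  0.2369 0.0311]
scene pot 380 med [0.4615 0.0314 0.0505] circ [0.4637 0.032  0.0244]
scene pot rim 247 med [0.4688 0.0364 0.0586] circ [0.4637 0.032  0.0244]
scene plinth? 774 med [0.4793 0.0371 0.0198] circ [0.4623 0.0304 0.0456]
```

View pics/scene4.png

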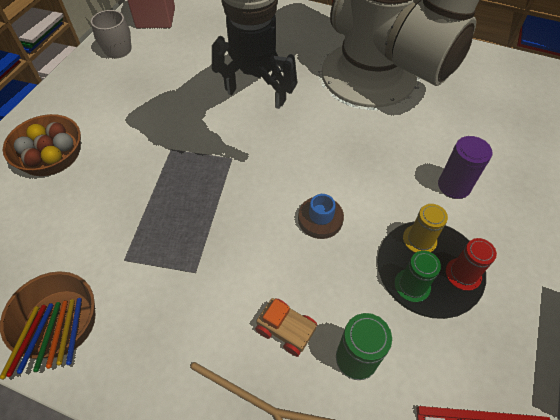

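The pot stands in the middle of the plinth at (322,210). All three tins are back on their own coasters at (430,228), (475,262) and (420,275). The cart at (285,325) has not moved.

```bash
python3 -c "
from workcell import *
print(job_done())"
```

```text
the job is handed in; nothing more can be done
None
```

The job is handed in at about 59 s: the pot stands in the middle of the plinth, each tin is back in the middle of its own coaster (within about 2 mm by the cameras), and the cart was not touched.

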